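Empty the rinse cup and present the strainer

ROBOT

A 6-joint arm with a two-finger parallel gripper is mounted at the origin on a cart in front of the work surface, level with it; the furniture and walls round the work are solid. World frame = base frame: x ahead of the robot, y to its left, z up, the work surface at z = 0. Lengths are in mm, angles in rad, forces in N, time in s.
With the tool pointing down it reaches from about 400 to 825 mm from the base axis. Payload 7 kg.
Tool frame: the origin (TCP) lies at the very end of the fingers, on their centre line; the grasp point (between the pads) lies 19 mm behind it (arm.hold_point_z is the z of the grasp point in the tool frame, in mm); z points along the fingers, y is the direction in which the jaws open and shut (so a half turn about z gives the same grasp; the last joint's range is limited). The gripper opens to 85 mm and grips with 20 to 120 N. Pads are 22 mm wide; open, the fingers measure 114 mm over their backs; the gripper's body (76 mm by 85 mm) begins 54 mm behind the grasp point. The pads swing forward as they close: fully open they stand 13 mm farther back than shut.
Start: joints at [1.399, 0.359, 0.012, 0, -1.224, -0.288], TCP at [299.549, 604.868, 231.302] pointing down, gripper open.
Joint ranges: [-3.07, 3.07], [-1.43, 2.12], [-1.02, 1.25], [-3.03, 1.67], [-3.05, -0], [-3.03, 3.03]. Speed limits (rad/s): [2.39, 2.39, 3.01, 3.14, 3.14, 3.14].

INTERFACE

Orientations are given as a 3x3 rotation matrix whose columns are the frame's x, y, z axes.
In Python, from cell import sensors, imaging, arm gives the robot as it stands.
- The arm moves only by the tool jog_arm, never from a script. Its argument "steps" is one flat list of numbers, 7 for each row, row after row: the shift along the world's x, y, z in mm, then the turn, a rotation vector about the world's x, y, z in rad, then the opening, from 0 (shut) to 1 (fully open). A call has 1 to 12 rows; each row shifts and turns the commanded pose from where the row before left it; what a row does not reach is not made up. A row lasts 1/8 s, in which the tool goes at most 62.5 mm and 10.7 degrees, less where a joint would pass 70% of its speed; a pose out of reach is approached as far as the arm can. A call is refused whole if a number of a shift passes 62.5 or a number of a turn 0.188, either way. A call with a gripper value outside its range is refused whole. The fingers move at their own pace and stop on an object; "force" is the grip in N (left out, the last holds). Time passes only in rows, so rows that do not move let the fingers close. It gives the time, the measured TCP pose, the force and the opening at its end, in the units of the state.
- sensors.state(): the state, without advancing time (a new reading comes with each control period).
- imaging.snapshot(name): name is "side" or "top"; returns a dict with "color" (480x640x3 uint8, red, green, blue), "intrinsics" (3x3 intrinsics, pixels), "k1" (the pictures are not rectified: a ray, as slopes to the right and down, at radius r is drawn at 1 + k1 r^2 times it, then the intrinsics apply), "rvec" (rotation vector, rad) and "tvec" (3), from world to camera coordinates, as OpenCV has them. Camera axes: x right, y down, z forward; pixel columns grow to the right and rows downward; lengths in mm; the calibration is good to about 2 mm. A picture is of the moment at which its call begins. There is no depth.
- arm.close_job(): hands the job in, once; it reports no verdict.
The state is a dict: "t": time; "joint_positions": joint angles; "dq": joint speeds; "joint_efforts": joint torques, N m; "ee_pos": TCP position; "eef_rot": TCP orientation; "ft_force": force on the tool from outside, world axes, zero at the start; "wrist_torque": the same for the moment, N m; "gripper_width": opening from 0.0 (shut) to 1.0 (fully open).
Only numpy, scipy, OpenCV 4.12 (cv2) and the standard library are available. Lean on these libraries where they do the work, as an engineer would, in place of code of your own. Each camera call takes 0.05 s, during which the arm holds its last target.

TASK

Finish off the rinsing station: first turn the steel cup over by its crank so that all three rubber stoppers drop into the white tray under it, and turn the cup fully back upright. Then swing the blue cover flap on the grey housing wide open, and leave it open, draw the orange strainer plate up out of the slot beneath it and hold it upright, lifted well clear above the open part of the white tray in front of the cup. Finish while still holding the plate there in the gripper, and leave the glassware and the marker on the bench alone.

Things in the scene. Friction and masses are not known exactly. Their poses are not given: they have to be found in the camera images.
- tip_stand: fixed rinsing stand, 200 mm (x) by 104 mm (y): an open white tray (walls 4 mm thick, 36 mm high, floor 4 mm); two uprights 128 mm high, 45 mm behind its middle (+x), carry the steel cup. Origin: centre of its underside. +x away from the robot at yaw 0, z up. Stands left or right of the robot's midline, turned up to 0.3 rad
- tray_middle (a point): the middle of the open part of the tray's floor, in front of (-x of) the cup, 45 mm in front of the stand's origin and 4 mm above the bench; axes as tip_stand
- cup (a joint): tipping angle of the steel cup (80 mm wide at the mouth, 75 mm high, rim 150 mm above the bench) about a level axis along the stand's y: 0 = upright (stop), grows as the mouth tips over the tray (to the stand's -x), stop at 2.4 rad. The stoppers slide out from about 2 rad. Stiff axle, stays where it is left; cranking takes 1 to 2 N
- cup_axis (a point): the point on the cup's axis, 115 mm above the bench, abreast of the crank grip (90 mm out along the stand's +y); fixed, axes as tip_stand
- crank_grip (a point): middle of the black crank rod, 10 mm thick, level along the stand's y on its +y side, free for 50 mm, 14 mm end button. Circles cup_axis at 60 mm: cup upright, it lies 52 mm behind (+x) and 30 mm above; it goes over the top as the cup tips, to 58 mm in front and 14 mm above at 2.4 rad. Pinch from above, fingers on its +x and -x sides; it turns between them
- housing: fixed grey strainer housing, 80 mm (x) x 120 mm (y) x 75 mm high, with a slot across its middle, 14 mm (x) x 66 mm (y), floor 10 mm above the bench. Origin: centre of its underside; +x away from the robot at yaw 0, z up. It stands on the other side of the midline from the stand, turned up to 0.3 rad
- flap (a joint): opening angle of the blue cover flap (upside-down shallow box, 80 x 120 mm, 50 mm high, top 126 mm above the bench), hinged along the housing's far (+x) top edge: 0 = shut (may start ajar by up to 0.15), grows as the front edge swings up and back, 1.57 = on end, stop at 2.0 rad. Stiff hinge, stays where it is left; lifting takes about 2 N
- flap_hinge (a point): point on the flap's hinge line, 75.5 mm above the bench, abreast of the flap grip; fixed, axes as housing
- flap_grip (a point): middle of the black rod, 10 mm thick, level along the housing's y, standing out 52 mm from the flap's +y side, 14 mm end button; flap shut, it lies 74 mm in front of (-x) and 30 mm above flap_hinge, and circles it at 80 mm. Pinch from above, fingers on its +x and -x sides; it turns between them
- strainer: loose orange plate, 60 mm wide (y), 8 mm thick (x), 80 g: framed mesh 73 mm high with a grip tab on top, 30 mm wide (y), 10 mm thick (x), 73 to 110 mm above the lower edge. Origin: middle of the lower edge, z up. Stands loosely in the housing's slot under the flap, lower edge 10 mm above the bench; grip the tab across its thickness
- weighing_jar: small glass jar, 36 mm wide, 52 mm high, standing between the two units; leave alone; origin centre of underside
- flask: conical glass flask, 82 mm wide, 153 mm high, farther back in the middle; leave alone; origin centre of underside
- marker_pen: marker, 17 mm thick, 133 mm long, lying near the front in the middle; leave alone; origin centre of underside
- stopper_0: red-brown rubber stopper, tapered, 25 mm wide and 24 mm high, 12 g, in the steel cup at the start; origin: centre of its narrower end face
- stopper_1: red-brown rubber stopper, tapered, 25 mm wide and 24 mm high, 12 g, in the steel cup at the start; origin: centre of its narrower end face
- stopper_2: red-brown rubber stopper, tapered, 25 mm wide and 24 mm high, 12 g, in the steel cup at the start; origin: centre of its narrower end face
Things that resemble listed ones, but are neither listed nor needed, are in the scene too. Several things have the shape of the housing; the one meant has the colours described above.

How it is judged:
By the outcome, as a careful person would: the job done as asked, in the order asked, and still so for the second after the job is handed in, while the arm keeps its last pose, push and grip.
It also fails if it takes over 72 s, if anything falls off the work surface, if the arm or the gripper's body presses on something with over 40 N, if the wrist force passes 120 N, or if a joint passes its speed limit or range.

## Working session

There is one attempt and no reset: what is moved stays moved. The work goes in short steps, Python scripts to look and compute and a tool call to move; the robot and the scene stay as the last step left them, time stands still between calls to the robot, and variables do not carry over. Pictures are saved under pics/ and viewed, and the job is handed in when it is done.

Besides the shell and the picture viewer there is one more tool, called after "Request:" as name(argument=value, ...) on one line, values as JSON. jog_arm: Moves the arm, as the interface text tells. Its arguments: {"type":"object","properties":{"steps":{"type":"array","items":{"type":"number"}},"force":{"type":"number"}},"required":["steps"]}

```bash
mkdir -p pics; ls; python3 - <<'E'
from cell import sensors, imaging, arm
import cv2
s=sensors.state(); print(s, arm.hold_point_z)
for n in("side","top"):
    d=imaging.snapshot(n); cv2.imwrite(f"pics/{n}0.png",d["color"][:,:,::-1]); print(n,d["intrinsics"],d["k1"],d["rvec"],d["tvec"])
E
```

```text
pics
{'t': 0.0, 'joint_positions': array([ 1.39913554e+00,  3.59402458e-01,  1.10672989e-02, -3.28820220e-04,
       -1.22407954e+00, -2.88102190e-01]), 'dq': array([ 0.00130646,  0.000177  ,  0.00065976,  0.00068068,  0.00117036,
       -0.00053743]), 'joint_efforts': array([ 1.14934719e-04, -5.83321059e+01,  2.93410581e+01,  6.93652153e+00,
       -6.05410678e-03,  1.03668660e-05]), 'ee_pos': array([299.33985164, 604.47467155, 230.36111438]), 'eef_rot': array([[ 8.96108045e-01, -4.43835593e-01, -5.81153152e-04],
       [-4.43835943e-01, -8.96106734e-01, -1.54173955e-03],
       [ 1.63503633e-04,  1.63950187e-03, -9.99998643e-01]]), 'ft_force': array([-0.00316309,  0.43834459, -0.80975067]), 'wrist_torque': array([-0.01114547,  0.00902495,  0.0345363 ]), 'gripper_width': 1.0024958046689605} -18.700000000000003
side [[548.72452406   0.         317.44170144]
 [  0.         548.72452406 231.32847216]
 [  0.           0.           1.        ]] -0.09213727670467595 [ 2.01852241 -0.35404242  0.24851403] [-467.86617988  231.33958501  988.75829706]
top [[555.5511496    0.         326.5799276 ]
 [  0.         555.5511496  233.07618911]
 [  0.           0.           1.        ]] -0.1571631057526325 [ 2.1613448  -2.21203923  0.06408579] [ 142.77595776  546.51503564 1472.18131245]
```

View pics/side0.png

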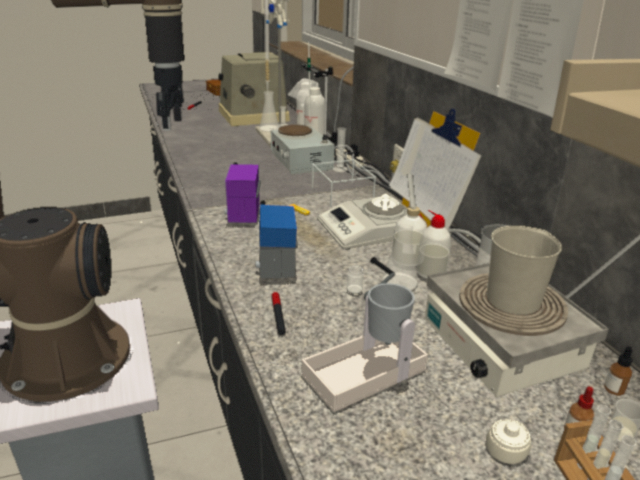

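View pics/top0.png

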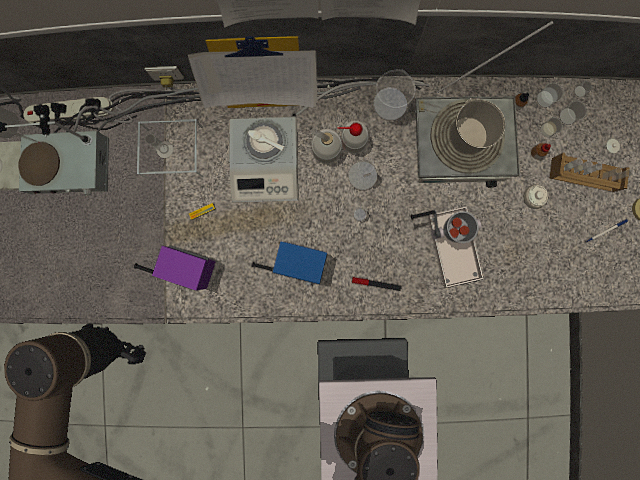

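```bash
cat > h.py <<'E'
import numpy as np, cv2
from cell import sensors, imaging, arm
def rt(d): return cv2.Rodrigues(np.array(d["rvec"],float))[0],np.array(d["tvec"],float).ravel()
def ray(d,uv):
    K=d["intrinsics"]; x=(uv[0]-K[0,2])/K[0,0]; y=(uv[1]-K[1,2])/K[1,1]
    rd=np.hypot(x,y); r=rd
    for _ in range(20): r=rd/(1+d["k1"]*r*r)
    f=r/rd if rd>0 else 1
    R,t=rt(d); return -R.T@t, R.T@np.array([x*f,y*f,1])
def plane(d,uv,z):
    o,v=ray(d,uv); return o+v*(z-o[2])/v[2]
def tri(d1,u1,d2,u2):
    o1,v1=ray(d1,u1);o2,v2=ray(d2,u2)
    s=np.linalg.lstsq(np.c_[v1,-v2],o2-o1,rcond=None)[0]
    a=o1+v1*s[0];b=o2+v2*s[1]; return (a+b)/2,np.linalg.norm(a-b)
def proj(d,p):
    R,t=rt(d); c=R@np.array(p,float)+t; x,y=c[0]/c[2],c[1]/c[2]; f=1+d["k1"]*(x*x+y*y)
    K=d["intrinsics"]; return np.array([K[0,0]*x*f+K[0,2],K[1,1]*y*f+K[1,2]])
def crop(d,x0,y0,x1,y1,s,name):
    c=d["color"][y0:y1,x0:x1,::-1]; cv2.imwrite("pics/"+name,cv2.resize(c,None,fx=s,fy=s,interpolation=cv2.INTER_CUBIC))
E
python3 - <<'E'
from h import *
t=imaging.snapshot("top");s=imaging.snapshot("side")
crop(t,400,195,500,295,6,"tcup.png");crop(t,240,230,340,295,7,"tfl.png")
crop(s,295,260,435,410,5,"scup.png");crop(s,220,160,320,300,5,"sfl.png")
for n,d in(("top",t),("side",s)):
    hsv=cv2.cvtColor(d["color"],cv2.COLOR_RGB2HSV)
    m=cv2.inRange(hsv,(100,130,60),(118,255,255)); cs,_=cv2.findContours(m,0,2)
    for c in cs:
        if cv2.contourArea(c)>100: print(n,cv2.minAreaRect(c),cv2.approxPolyDP(c,3,True).reshape(-1,2).tolist())
E
```

```text
top ((299.38238525390625, 261.9706115722656), (48.26458740234375, 32.25723648071289), 14.03624439239502) [[280, 242], [273, 272], [319, 283], [326, 253]]
side ((277.5, 225.0), (42.0, 35.0), 90.0) [[261, 204], [261, 245], [294, 246], [292, 207]]
```

View pics/tcup.png

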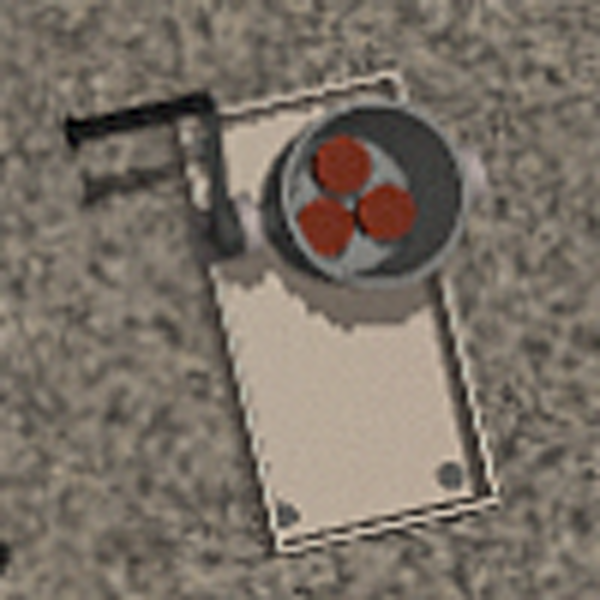

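View pics/tfl.png

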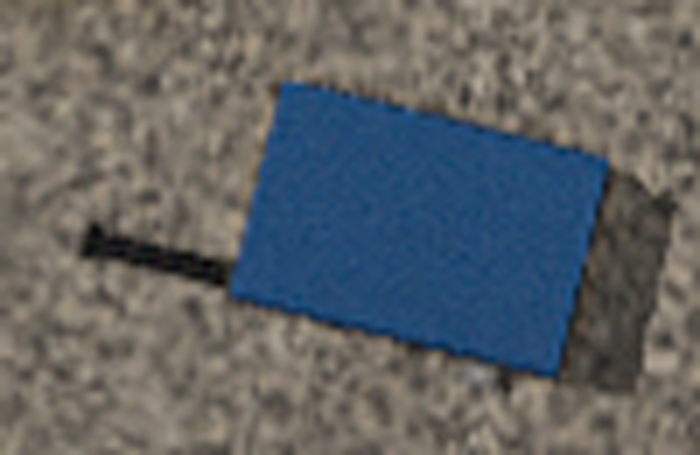

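View pics/scup.png

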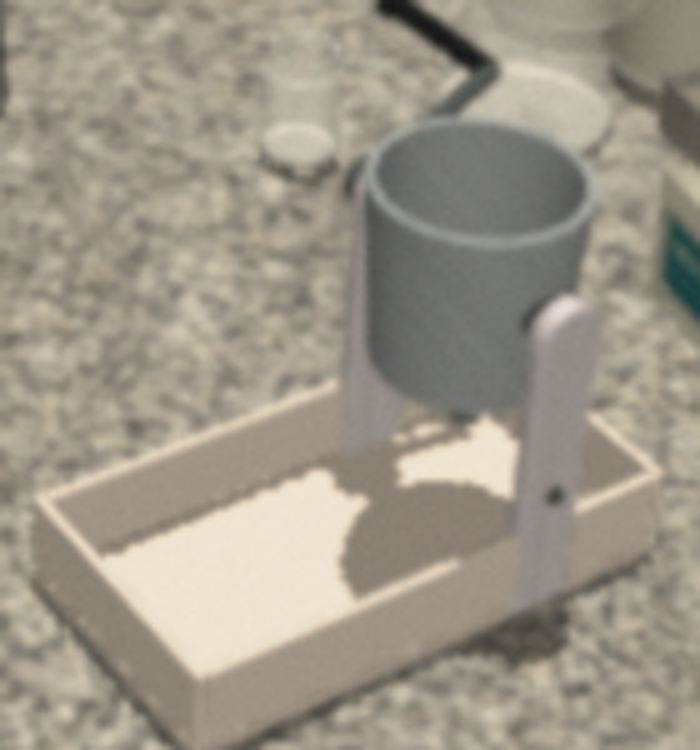

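View pics/sfl.png

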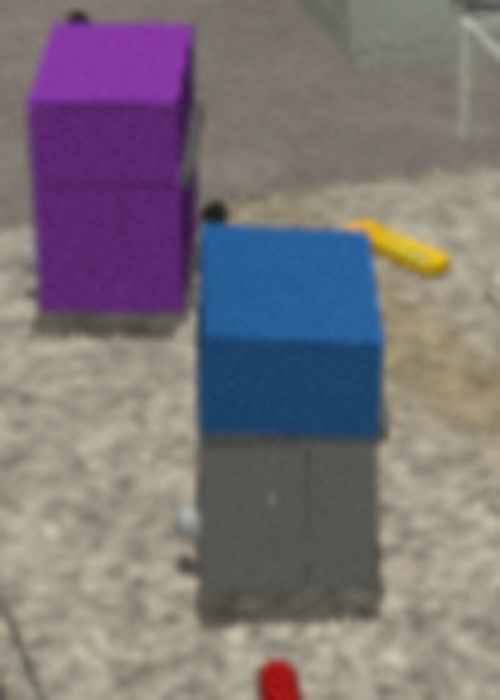

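```bash
python3 - <<'E'
from h import *
t=imaging.snapshot("top");s=imaging.snapshot("side")
T=lambda x,y:(400+(x-.0)/6-.4,195+y/6-.4)
P=np.round
print("tray");A=plane(t,T(280,550),36);B=plane(t,T(497,498),36);C=plane(t,T(398,72),36)
print(A,B,C,np.linalg.norm(A-B),np.linalg.norm(B-C)); o=(A+C)/2;print("org",o,"yaw",np.arctan2(*(C-B)[1::-1]),np.arctan2(-(B-A)[0],(B-A)[1])) 
print("crank rod z145",plane(t,T(72,130),145),plane(t,T(205,103),145))
F=lambda x,y:(240+x/7-.4,230+y/7-.4)
q=[plane(t,F(*p),126) for p in((278,80),(230,296),(557,377),(608,158))]
for i in range(4): print(P(q[i]),np.linalg.norm(q[i]-q[i-1]))
d=q[0]-q[3];print("c",sum(q)/4,"yaw",np.arctan2(-d[0],d[1]),[np.arctan2((q[i]-q[j])[1],(q[i]-q[j])[0]) for i,j in((0,1),(3,2))])
print("rod z105",plane(t,F(90,243),105.5),plane(t,F(228,272),105.5))
S=lambda x,y:(220+x/5-.4,160+y/5-.4)
for (a,b) in (((202,228),(278,80)),((202,340),(230,296)),((380,337),(557,377)),((368,235),(608,158))):
  print(tri(s,S(*a),t,F(*b)))
S2=lambda x,y:(295+x/5-.4,260+y/5-.4)
for a,b in (((38,498),(280,550)),((200,678),(497,498)),((658,470),(398,72)),((385,5),(70,130)),((488,70),(207,103))): print(tri(s,S2(*a),t,T(*b)))
E
```

```text
tray
[ 399.72953986 -184.21902376   36.        ] [ 419.81498911 -282.95015172   36.        ] [ 610.90250931 -245.19198468   36.        ] 100.75346594779494 194.78223623920385
org [ 505.31602458 -214.70550422   36.        ] yaw 0.19508314473072003 -2.9408956017203605
crank rod z145 [578.19059361 -80.87820686 145.        ] [ 588.14518001 -136.44071098  145.        ]
[526. 248. 126.] 120.53698970186663
[449. 266. 126.] 78.51174081673285
[418. 151. 126.] 119.4664595622616
[495. 131. 126.] 79.56511968534971
c [472.18601804 198.92354787 126.        ] yaw -0.25484081741470244 [np.float64(-0.23795273702093592), np.float64(-0.25169144732087356)]
rod z105 [469.46229691 318.62096559 105.5       ] [457.97970336 268.8456476  105.5       ]
(array([488.71506427, 256.34637457, 130.20700856]), np.float64(75.7443002666573))
(array([450.60838936, 271.84569535,  67.07941497]), np.float64(2.979160210143712))
(array([455.82065348, 137.31711331, 133.38249744]), np.float64(79.3035861077671))
(array([491.99572925, 131.34260713, 177.76888925]), np.float64(3.838280985596297))
(array([ 400.49136498, -184.53333685,   35.74291981]), np.float64(1.627787985715181))
(array([ 420.697448  , -283.70991041,   34.556076  ]), np.float64(1.9647500154277167))
(array([ 611.8620897 , -245.43812462,   37.41396159]), np.float64(2.470334533152115))
(array([577.67860118, -79.91300478, 144.10160944]), np.float64(1.326131927470737))
(array([ 589.24779215, -137.67774461,  145.97760643]), np.float64(2.66639722068015))
```

```bash
python3 - <<'E'
from h import *
t=imaging.snapshot("top");s=imaging.snapshot("side")
F=lambda x,y:(240+x/7-.4,230+y/7-.4)
S=lambda x,y:(220+x/5-.4,160+y/5-.4)
q=[]
for (a,b) in (((202,228),(230,296)),((202,340),(557,377)),((380,337),(608,158)),((368,235),(278,80)),((215,213),(92,243))):
  q.append(tri(s,S(*a),t,F(*b)));print(q[-1])
f=(q[0][0]+q[1][0])/2;b=(q[2][0]+q[3][0])/2;print(f,b,b-f)
# bottom of flap front -y edge and housing bottom
print(plane(s,S(200,605),0),plane(s,S(378,612),0))
th=-0.245;c,sn=np.cos(th),np.sin(th);R=np.array([[c,-sn],[sn,c]])
E
```

```text
(array([450.65984489, 265.48045083, 129.35576343]), np.float64(2.5473226782449907))
(array([419.36870476, 150.48896303, 129.54541858]), np.float64(2.0745544631509243))
(array([495.38225551, 130.96905617, 128.45675766]), np.float64(0.25558342583668237))
(array([527.28126733, 247.5093268 , 122.73631099]), np.float64(2.9313245630991225))
(array([470.7271082 , 316.486231  , 112.87314896]), np.float64(2.8174222747200273))
[435.01427483 207.98470693 129.45059101] [511.33176142 189.23919149 125.59653433] [ 76.3174866  -18.74551544  -3.85405668]
[413.8415952  142.36718959   0.        ] [488.42766848 111.13607955   0.        ]
```

```bash
python3 - <<'E'
from h import *
t=imaging.snapshot("top");s=imaging.snapshot("side")
print("hotplate front",plane(t,(417,180),75),plane(t,(518,180),75), "knob",plane(s,(480,370),40))
print("beaker L/bottom",tri(t,(457,124),s,(487,250)),"flask",plane(t,(363,175),100),"jar",plane(t,(361,214),52))
print(plane(t,(353,280),10),plane(t,(400,288),10))
E
```

```text
hotplate front [ 679.12784176 -108.99472205   75.        ] [ 674.83854402 -379.56303135   75.        ] knob [ 676.43963591 -318.54391997   40.        ]
beaker L/bottom (array([ 780.91592365, -183.97385574,  189.95172542]), np.float64(36.74435093839791)) flask [690.95217645  33.25884836 100.        ] jar [595.58556975  38.37837272  52.        ]
[422.31813057  62.09450842  10.        ] [397.63585783 -63.83652363  10.        ]
```

Request:
jog_arm(steps=[20,-50,4,0,0,-0.065,1,20,-50,4,0,0,-0.065,1,20,-50,4,0,0,-0.065,1,20,-50,4,0,0,-0.065,0.6], force=30)

```text
t: 1.0
ee_pos: [380.0, 403.3, 247.7]
eef_rot: [[0.751, -0.661, 0.0], [-0.661, -0.751, 0.0], [-0.0, -0.001, -1.0]]
ft_force: [1.6, 0.7, 0.3]
gripper_width: 0.812
```

Request:
jog_arm(steps=[20,-50,0,0,0,-0.065,0.5,20,-50,0,0,0,-0.065,0.5,20,-50,0,0,0,-0.065,0.5,20,-50,0,0,0,-0.065,0.5,20,-50,0,0,0,-0.065,0.5,20,-50,0,0,0,-0.065,0.5,20,-50,0,0,0,-0.065,0.5,20,-50,0,0,0,-0.065,0.5,20,-50,-10,0,0,-0.065,0.5,20,-50,-20,0,0,-0.065,0.5,3,-12,-20,0,0,0,0.5,0,0,0,0,0,0,0.5])

```text
t: 2.5
ee_pos: [581.5, -108.4, 195.4]
eef_rot: [[0.197, -0.98, -0.004], [-0.98, -0.197, -0.0], [-0.001, 0.004, -1.0]]
ft_force: [-0.4, -0.0, 0.2]
gripper_width: 0.496
```

```bash
python3 - <<'E'
from h import *
t=imaging.snapshot("top");s=imaging.snapshot("side")
crop(t,390,180,510,280,6,"t1.png");crop(s,290,200,450,340,5,"s1.png")
E
```

```text
(no output)
```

View pics/t1.png

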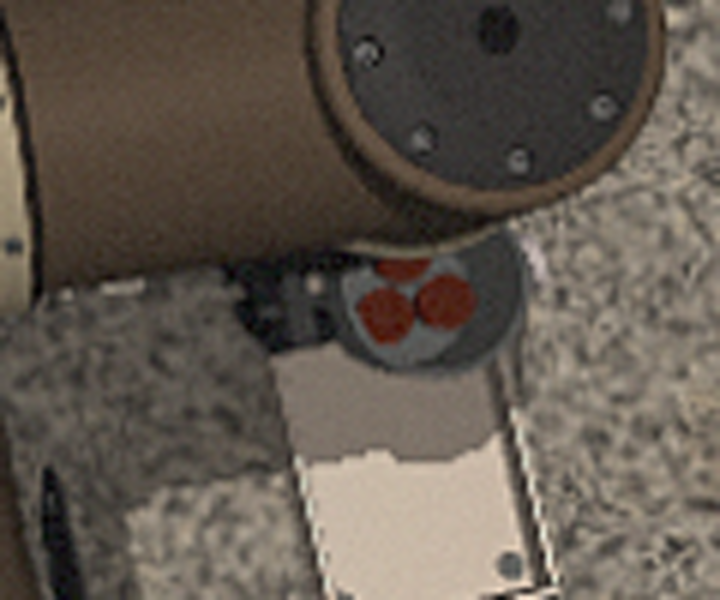

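View pics/s1.png

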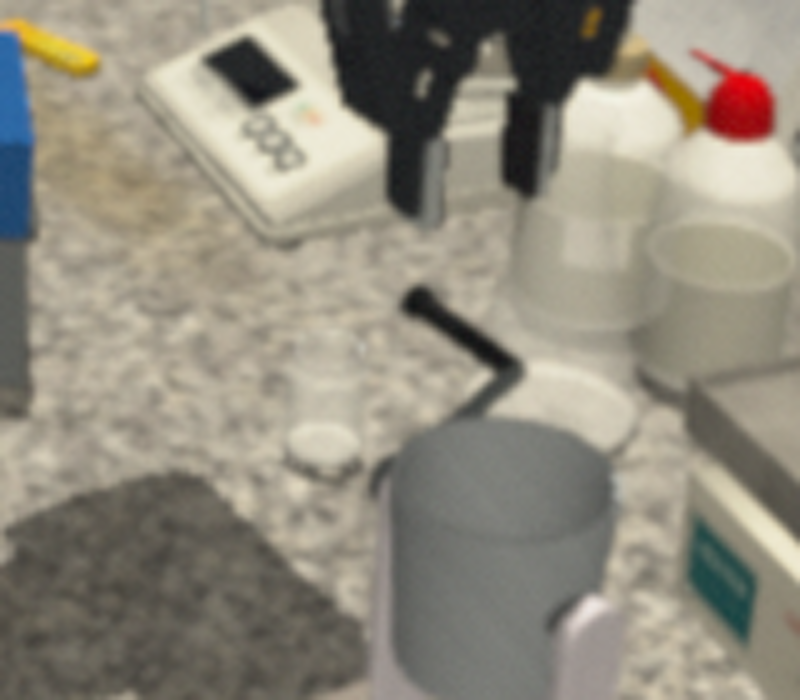

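Request:
jog_arm(steps=[0,0,-25,0,0,0,0.5,0,0,-25,0,0,0,0.5,0,0,-20,0,0,0,0.5,0,0,0,0,0,0,0.5,0,0,0,0,0,0,0,0,0,0,0,0,0,0,0,0,0,0,0,0,0,0,0,0,0,0,0,0], force=30)

```text
t: 3.6
ee_pos: [583.2, -106.9, 128.7]
eef_rot: [[0.2, -0.98, 0.002], [-0.98, -0.2, 0.0], [0.0, -0.002, -1.0]]
ft_force: [-1.8, 3.5, 7.1]
gripper_width: 0.104
```

```bash
python3 - <<'E'
from h import *
s=imaging.snapshot("side");print(sensors.state()["ee_pos"])
crop(s,290,200,450,340,5,"s2.png")
# crank arc, stand yaw .197
c,sn=np.cos(.197),np.sin(.197)
a0=30;p0=None
for a in [30]+list(range(42,163,12))+[166]:
    p=np.array([60*np.cos(np.radians(a))*c,60*np.cos(np.radians(a))*sn,60*np.sin(np.radians(a))])
    if p0 is not None: print(a,np.round(p-p0,1))
    p0=p
E
```

```text
[ 583.185772   -106.85221746  128.75404021]
42 [-7.2 -1.4 10.1]
54 [-9.1 -1.8  8.4]
66 [-10.7  -2.1   6.3]
78 [-11.7  -2.3   3.9]
90 [-12.2  -2.4   1.3]
102 [-12.2  -2.4  -1.3]
114 [-11.7  -2.3  -3.9]
126 [-10.7  -2.1  -6.3]
138 [-9.1 -1.8 -8.4]
150 [ -7.2  -1.4 -10.1]
162 [ -5.   -1.  -11.5]
166 [-1.1 -0.2 -4. ]
```

View pics/s2.png

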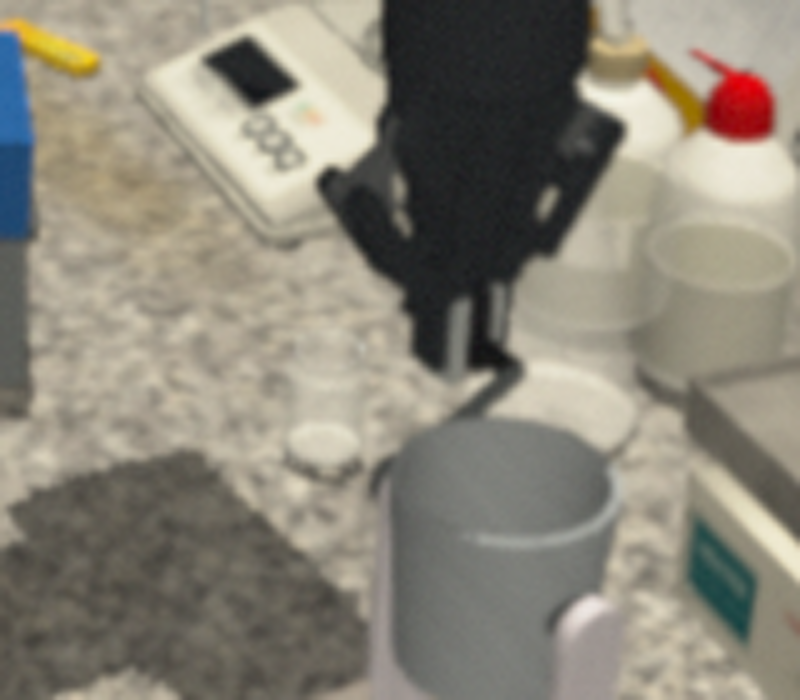

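Request:
jog_arm(steps=[-7,-1.5,10,0,0,0,0,-9,-2,8.5,0,0,0,0,-11,-2,6.5,0,0,0,0,-12,-2.5,4,0,0,0,0,-12,-2.5,1.5,0,0,0,0,0,0,0,0,0,0,0])

```text
t: 4.4
ee_pos: [533.5, -117.1, 160.6]
eef_rot: [[0.2, -0.98, 0.006], [-0.98, -0.2, 0.001], [0.001, -0.006, -1.0]]
ft_force: [-0.1, 5.8, 11.6]
gripper_width: 0.105
```

```bash
python3 - <<'E'
from h import *
s=imaging.snapshot("side");print(sensors.state()["ee_pos"])
crop(s,290,200,450,340,5,"s3.png")
E
```

```text
[ 533.70797907 -117.07112409  160.54039703]
```

View pics/s3.png

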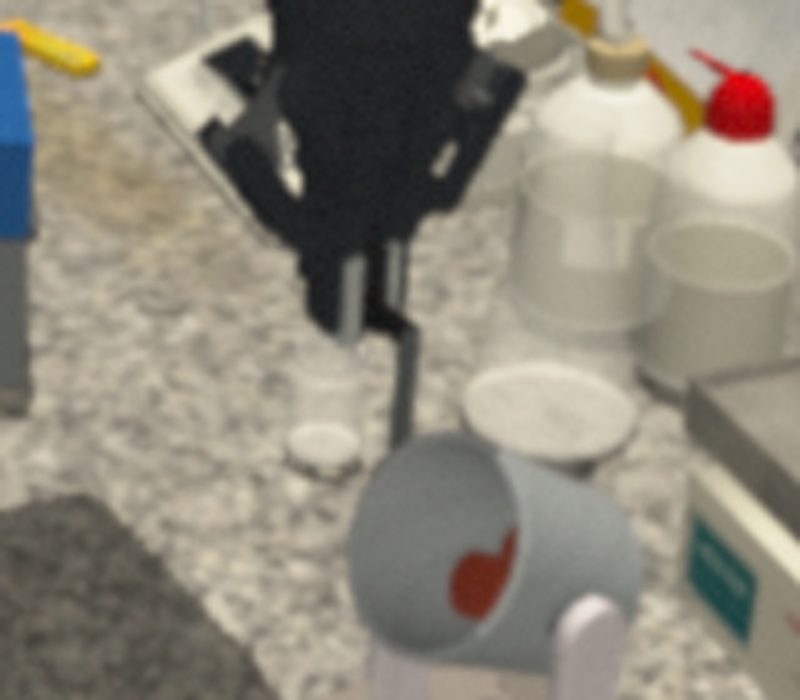

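Request:
jog_arm(steps=[-12,-2,1,0,0,0,0,-12,-2,-3,0,0,0,0,-11,-2,-6,0,0,0,0,-5,-1,-4,0,0,0,0,-4.5,-1,-4,0,0,0,0,-4,-1,-5,0,0,0,0,-3.5,-0.5,-5,0,0,0,0,-3,-0.5,-5.5,0,0,0,0,-2.5,-0.5,-6,0,0,0,0,-1,0,-3.5,0,0,0,0,0,0,0,0,0,0,0])

```text
t: 5.82
ee_pos: [474.5, -128.4, 117.6]
eef_rot: [[0.2, -0.98, 0.003], [-0.98, -0.2, -0.001], [0.001, -0.003, -1.0]]
ft_force: [5.9, -3.5, 6.5]
gripper_width: 0.098
```

```bash
python3 - <<'E'
from h import *
s=imaging.snapshot("side");print(sensors.state()["ee_pos"])
crop(s,290,250,450,410,5,"s4.png")
E
```

```text
[ 474.51056348 -128.3684304   117.61300243]
```

View pics/s4.png

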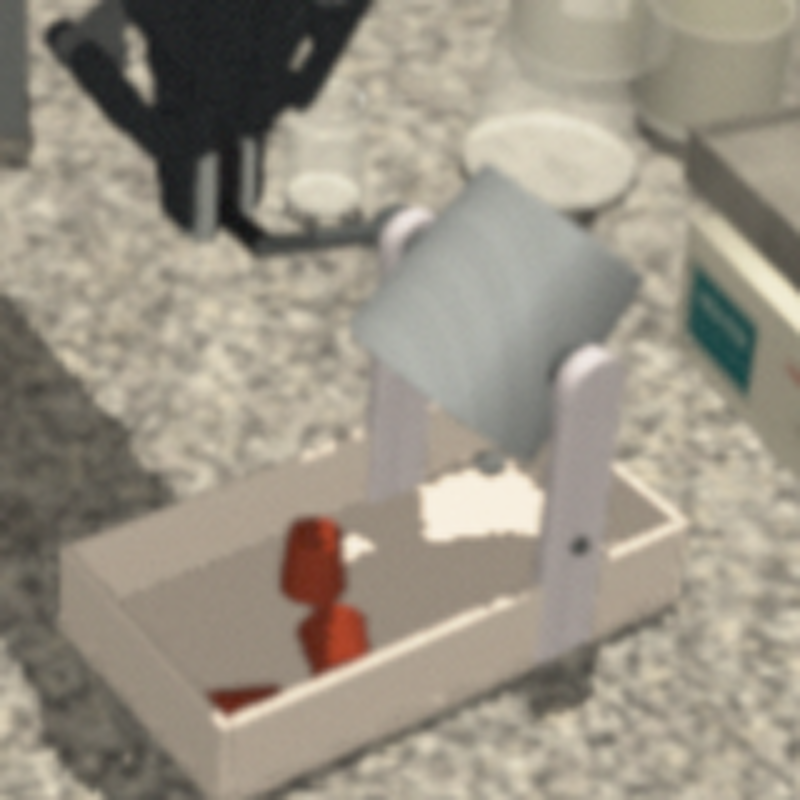

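Request:
jog_arm(steps=[2,0.5,7,0,0,0,0,5,1,11,0,0,0,0,7.5,1.5,10,0,0,0,0,9,2,8.5,0,0,0,0,10.5,2,6.5,0,0,0,0,11.5,2.5,4,0,0,0,0,12,2.5,1,0,0,0,0,12,2.5,-1.5,0,0,0,0,12,2,-4,0,0,0,0,10.5,2,-6.5,0,0,0,0,9,2,-8.5,0,0,0,0,0,0,0,0,0,0,0])

```text
t: 7.38
ee_pos: [573.7, -108.0, 143.1]
eef_rot: [[0.2, -0.98, -0.002], [-0.98, -0.2, -0.001], [0.0, 0.002, -1.0]]
ft_force: [3.4, -4.6, 0.8]
gripper_width: 0.102
```

Request:
jog_arm(steps=[5,1,-6.5,0,0,0,0,4,0.5,-7,0,0,0,0,2.5,0,-5,0,0,0,0,0,0,0,0,0,0,0,0,0,0,0,0,0,0])

```text
t: 8.0
ee_pos: [583.3, -106.7, 127.2]
eef_rot: [[0.2, -0.98, -0.003], [-0.98, -0.2, -0.001], [0.0, 0.003, -1.0]]
ft_force: [-8.8, -0.4, 22.4]
gripper_width: 0.1
```

```bash
python3 - <<'E'
from h import *
s=imaging.snapshot("side");print(sensors.state()["ee_pos"])
crop(s,290,250,450,410,5,"s5.png")
E
```

```text
[ 583.30363174 -106.70632958  127.14531262]
```

View pics/s5.png

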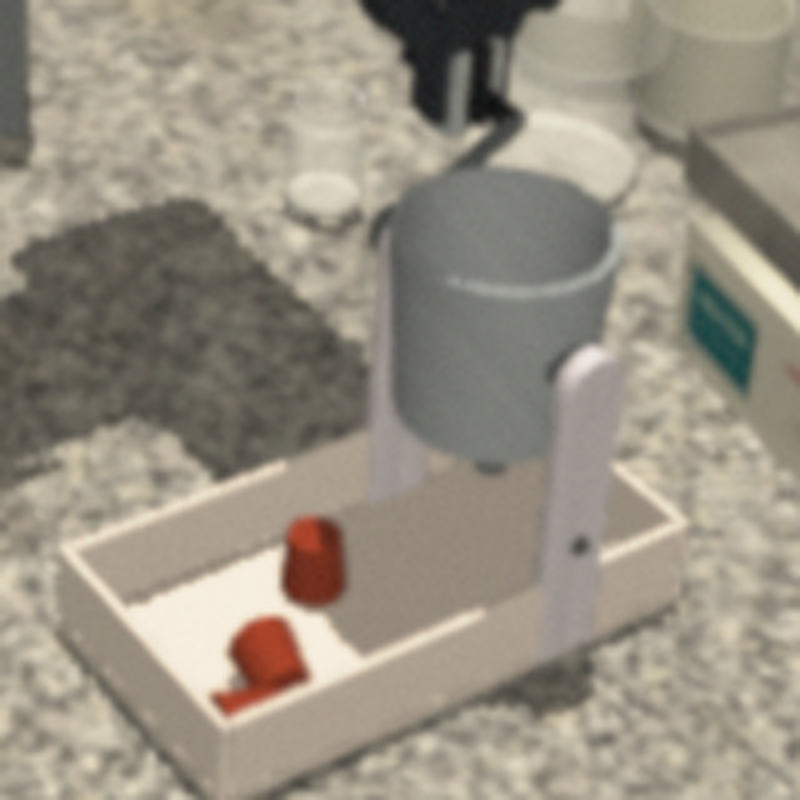

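Request:
jog_arm(steps=[0,0,3,0,0,0,0.5,0,0,0,0,0,0,0.5,0,0,0,0,0,0,0.5,0,0,0,0,0,0,0.5,0,0,20,0,0,0,0.5,0,0,40,0,0,0,0.5,0,0,40,0,0,0,0.5])

```text
t: 8.93
ee_pos: [585.2, -106.1, 229.4]
eef_rot: [[0.2, -0.98, -0.001], [-0.98, -0.2, -0.0], [-0.0, 0.001, -1.0]]
ft_force: [0.7, -0.1, -0.0]
gripper_width: 0.499
```

Request:
jog_arm(steps=[-15,50,0,0,0,-0.056,0.5,-15,50,0,0,0,-0.056,0.5,-15,50,0,0,0,-0.056,0.5,-15,50,0,0,0,-0.056,0.5,-15,50,0,0,0,-0.056,0.5,-15,50,0,0,0,-0.056,0.5,-15,50,0,0,0,-0.056,0.5,-15,50,-30,0,0,-0.056,0.5,0,0,-30,0,0,0,0.5,0,0,0,0,0,0,0.5])

```text
t: 10.18
ee_pos: [464.1, 293.2, 166.5]
eef_rot: [[-0.244, -0.97, -0.004], [-0.97, 0.244, -0.004], [0.005, 0.003, -1.0]]
ft_force: [-0.2, -0.3, 0.2]
gripper_width: 0.502
```

```bash
python3 - <<'E'
from h import *
t=imaging.snapshot("top");s=imaging.snapshot("side");print(sensors.state()["ee_pos"])
crop(t,230,200,350,300,6,"t6.png");crop(s,220,130,380,290,5,"s6.png");crop(t,400,195,500,295,4,"t6b.png")
E
```

```text
[465.94066246 293.71894111 169.42565436]
```

View pics/t6.png

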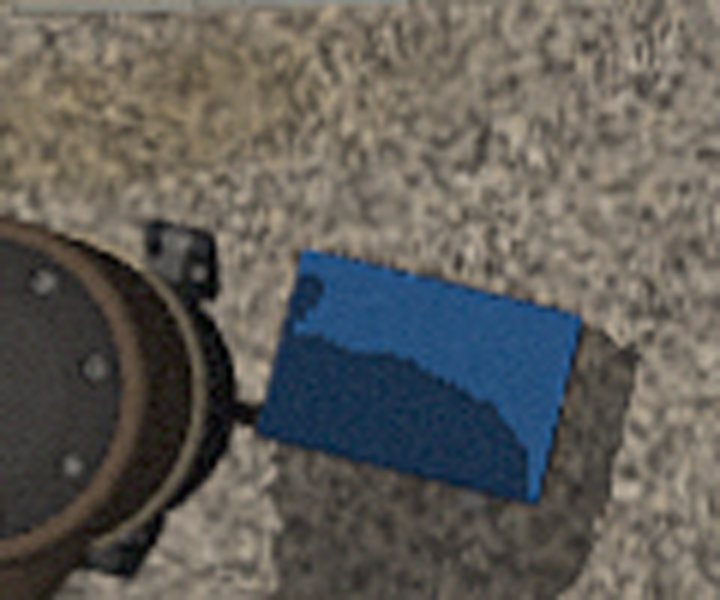

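View pics/s6.png

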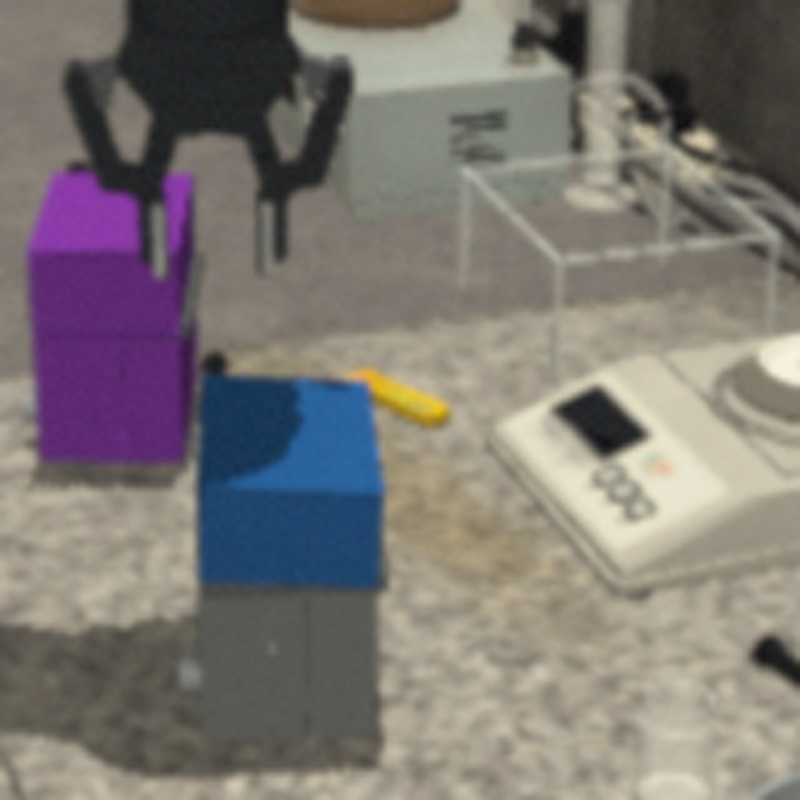

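View pics/t6b.png

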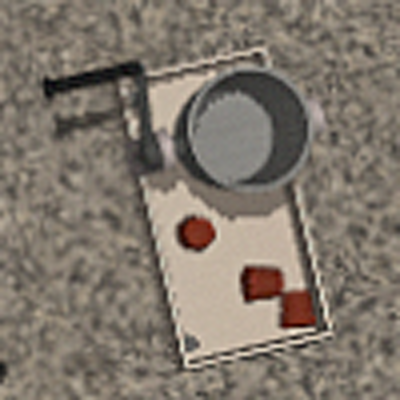

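Request:
jog_arm(steps=[-2,-0.5,-30,0,0,0,0.5,0,0,-30,0,0,0,0.5,0,0,-18,0,0,0,0.5,0,0,0,0,0,0,0.5,0,0,0,0,0,0,0,0,0,0,0,0,0,0,0,0,0,0,0,0,0,0,0,0,0,0,0,0])

```text
t: 11.28
ee_pos: [464.1, 293.9, 91.5]
eef_rot: [[-0.244, -0.97, 0.001], [-0.97, 0.244, 0.001], [-0.002, -0.001, -1.0]]
ft_force: [2.4, 1.0, 0.0]
gripper_width: 0.103
```

```bash
python3 - <<'E'
from h import *
s=imaging.snapshot("side");print(sensors.state()["ee_pos"])
crop(s,220,130,380,290,5,"s7.png")
c,sn=np.cos(.245),-np.sin(.245)
p0=None
for a in [25]+list(range(35,136,10))+[138]:
    A=np.radians(a);p=np.array([-80*np.cos(A)*c,-80*np.cos(A)*sn,80*np.sin(A)])
    if p0 is not None: print(a,np.round(p-p0,1))
    p0=p
E
```

```text
[464.03452577 293.92821998  91.30514791]
35 [ 6.8 -1.7 12.1]
45 [ 8.7 -2.2 10.7]
55 [10.4 -2.6  9. ]
65 [11.7 -2.9  7. ]
75 [12.7 -3.2  4.8]
85 [13.3 -3.3  2.4]
95 [13.5 -3.4  0. ]
105 [13.3 -3.3 -2.4]
115 [12.7 -3.2 -4.8]
125 [11.7 -2.9 -7. ]
135 [10.4 -2.6 -9. ]
138 [ 2.8 -0.7 -3. ]
```

View pics/s7.png

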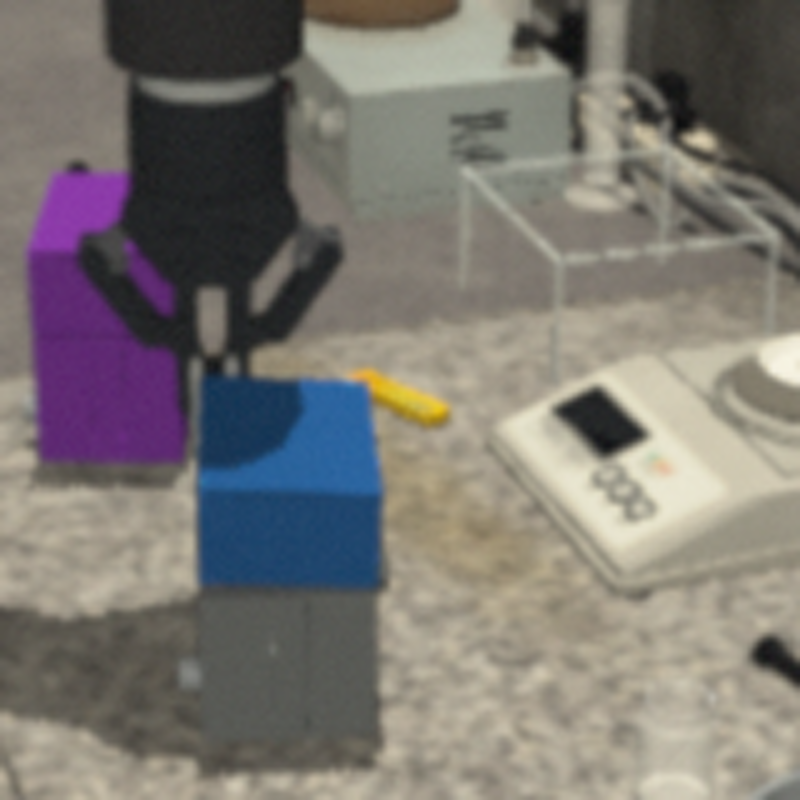

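Request:
jog_arm(steps=[6.5,-1.5,12,0,0,0,0,8.5,-2,10.5,0,0,0,0,10,-2.5,9,0,0,0,0,11.5,-3,7,0,0,0,0,12.5,-3,5,0,0,0,0,0,0,0,0,0,0,0])

```text
t: 12.08
ee_pos: [513.3, 280.8, 135.8]
eef_rot: [[-0.245, -0.97, 0.001], [-0.97, 0.245, -0.0], [0.0, -0.001, -1.0]]
ft_force: [-2.3, -0.9, 8.8]
gripper_width: 0.102
```

```bash
python3 - <<'E'
from h import *
s=imaging.snapshot("side");print(sensors.state()["ee_pos"])
crop(s,220,130,380,290,5,"s8.png")
E
```

```text
[513.16704319 280.82205155 135.75062205]
```

View pics/s8.png

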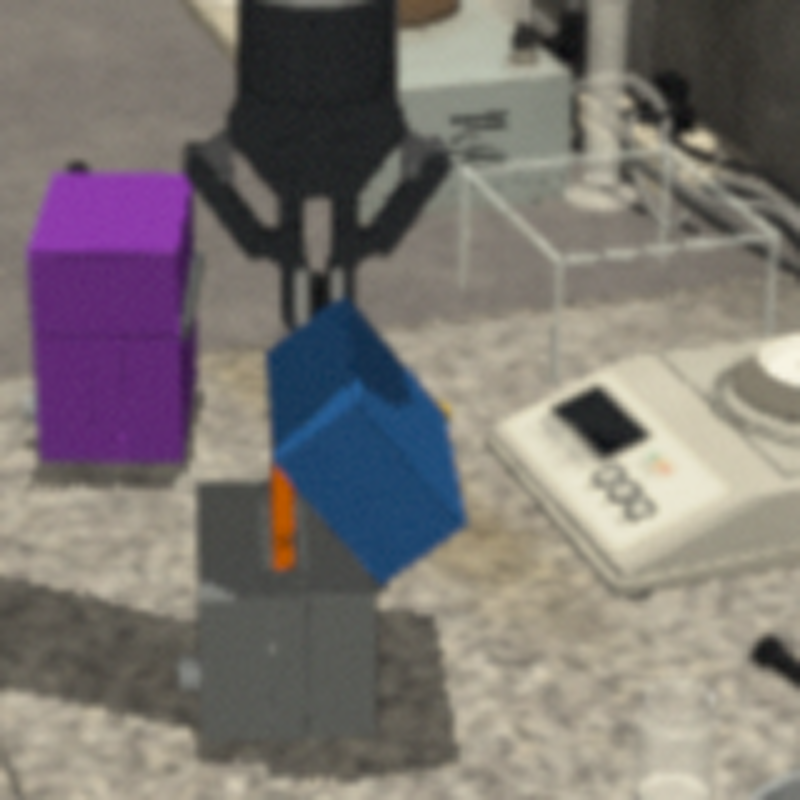

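Request:
jog_arm(steps=[13,-3.5,3,0,0,0,0,13.5,-3.5,0.5,0,0,0,0,13.5,-3.5,-2,0,0,0,0,12.5,-3,-4.5,0,0,0,0,11.5,-3,-7,0,0,0,0,10.5,-2.5,-9,0,0,0,0,0,0,0,0,0,0,0])

```text
t: 13.0
ee_pos: [588.1, 261.0, 113.7]
eef_rot: [[-0.245, -0.969, -0.001], [-0.969, 0.245, -0.002], [0.002, 0.0, -1.0]]
ft_force: [0.6, -5.3, 1.3]
gripper_width: 0.107
```

```bash
python3 - <<'E'
from h import *
s=imaging.snapshot("side");print(sensors.state()["ee_pos"])
crop(s,220,130,380,290,5,"s9.png")
E
```

```text
[587.91313689 261.13162711 113.92404513]
```

View pics/s9.png

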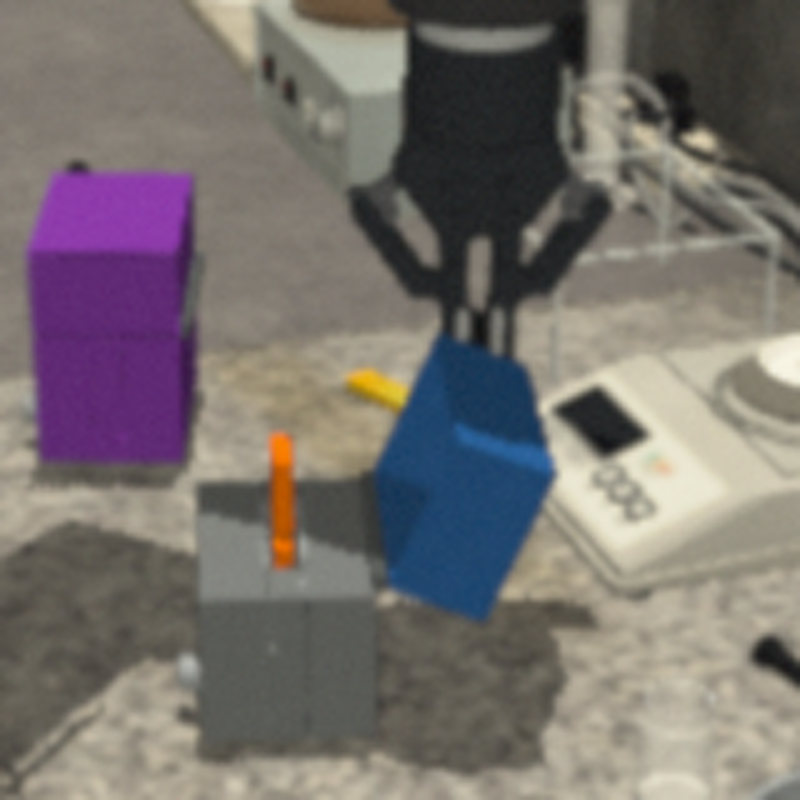

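Request:
jog_arm(steps=[3.5,-1,-4,0,0,0,0,3,-0.5,-4,0,0,0,0,0,0,0,0,0,0,0])

```text
t: 13.42
ee_pos: [590.6, 260.9, 109.0]
eef_rot: [[-0.244, -0.97, -0.004], [-0.97, 0.244, -0.0], [0.001, 0.004, -1.0]]
ft_force: [-25.4, -0.5, 29.3]
gripper_width: 0.106
```

Request:
jog_arm(steps=[-2,0.5,3,0,0,0,0,0,0,0,0,0,0,0.5,0,0,0,0,0,0,0.5,0,0,0,0,0,0,0.5,0,0,20,0,0,0,0.5,0,0,40,0,0,0,0.5,0,0,50,0,0,0,0.5,0,20,0,0,0,0,0.5,0,40,0,0,0,0,0.5,0,0,0,0,0,0,0.5])

```text
t: 14.68
ee_pos: [591.3, 323.7, 219.0]
eef_rot: [[-0.243, -0.97, -0.001], [-0.97, 0.243, -0.0], [0.0, 0.001, -1.0]]
ft_force: [0.7, -0.2, 0.3]
gripper_width: 0.5
```

```bash
python3 - <<'E'
from h import *
t=imaging.snapshot("top");s=imaging.snapshot("side");print(sensors.state()["ee_pos"])
crop(t,240,200,360,300,6,"t10.png");crop(s,240,180,340,290,6,"s10.png")
E
```

```text
[591.23218453 321.69200179 219.14205593]
```

View pics/t10.png

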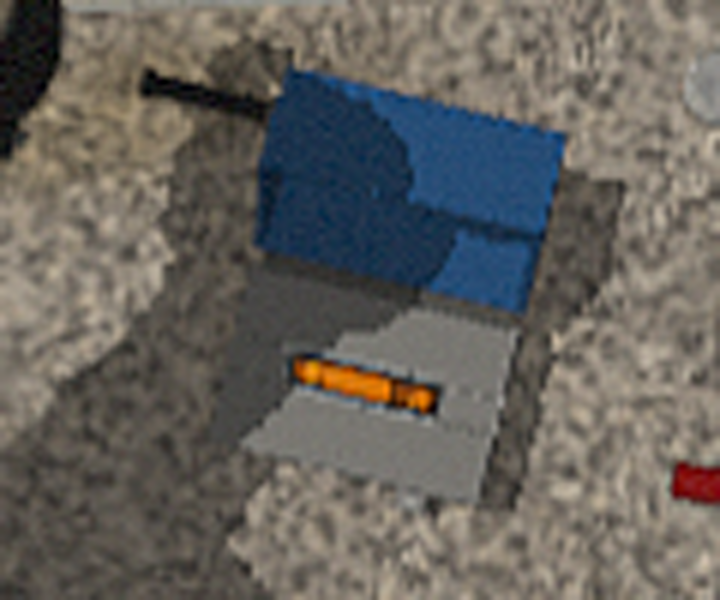

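View pics/s10.png

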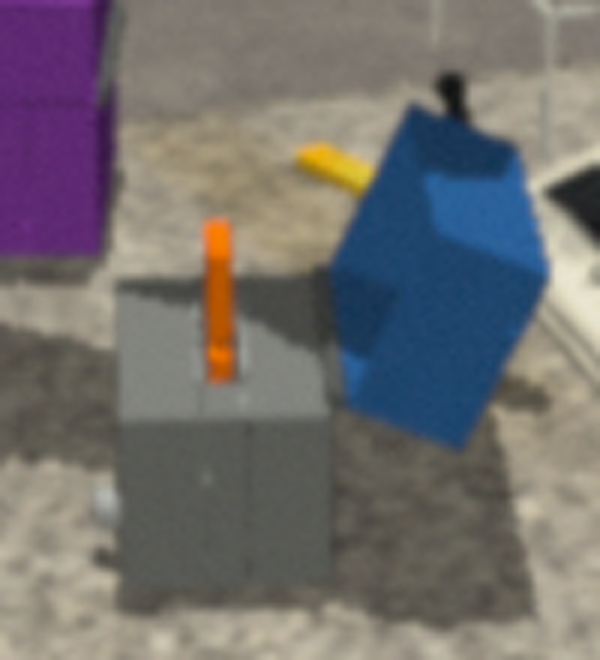

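```bash
python3 - <<'E'
from h import *
t=imaging.snapshot("top");s=imaging.snapshot("side")
T=lambda x,y:(240+x/6-.4,200+y/6-.4)
S=lambda x,y:(240+x/6-.4,180+y/6-.4)
a=plane(t,T(322,375),120);b=plane(t,T(390,391),120);print(a,b,(a+b)/2,np.linalg.norm(a-b),np.arctan2(-(a-b)[0],(a-b)[1]))
l=plane(t,T(307,372),83);r=plane(t,T(422,399),83);print(l,r,(l+r)/2)
q=[plane(t,T(*p),75) for p in((240,445),(478,500),(520,325))];print(q,(q[0]+q[2])/2)
print("slot corners",[plane(t,T(*p),75) for p in((293,356),(440,392),(437,413))])
m=((a+b)/2); print(m-sensors.state()["ee_pos"])
E
```

```text
[472.64949414 214.32567549 120.        ] [465.38257798 186.20168211 120.        ] [469.01603606 200.2636788  120.        ] 29.04766899442561 -0.25285799650880525
[474.53702547 223.1214551   83.        ] [461.94372066 174.29603543  83.        ] [468.24037307 198.70874527  83.        ]
[array([443.98576777, 253.08913243,  75.        ]), array([418.24701172, 151.55583354,  75.        ]), array([492.72542351, 131.86683965,  75.        ])] [468.35559564 192.47798604  75.        ]
slot corners [array([481.63987804, 229.55939234,  75.        ]), array([464.80508519, 166.79965083,  75.        ]), array([455.84459931, 168.28203646,  75.        ])]
[-122.42197916 -120.56476881  -99.6745048 ]
```

Request:
jog_arm(steps=[-40,-40,0,0,0,0,0.5,-40,-40,0,0,0,0,0.5,-42,-42,0,0,0,0,0.5,0,0,-30,0,0,-0.005,0.5,0,0,-30,0,0,0,0.5,0,0,0,0,0,0,0.5,0,0,0,0,0,0,0.5])

```text
t: 15.75
ee_pos: [470.2, 199.4, 161.3]
eef_rot: [[-0.249, -0.968, 0.001], [-0.968, 0.249, 0.0], [-0.0, -0.001, -1.0]]
ft_force: [1.0, 0.4, 0.2]
gripper_width: 0.501
```

```bash
python3 - <<'E'
from h import *
t=imaging.snapshot("top");s=imaging.snapshot("side");print(sensors.state()["ee_pos"])
crop(s,240,150,340,290,5,"s11.png")
E
```

```text
[470.30729054 199.80359375 161.51925899]
```

View pics/s11.png

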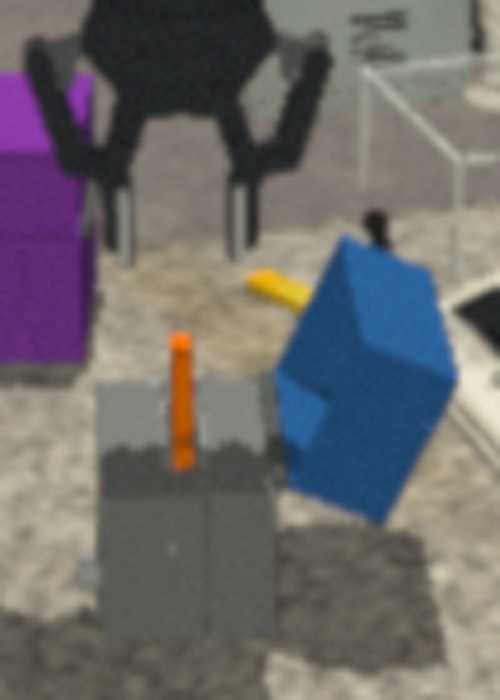

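Request:
jog_arm(steps=[-1,0,-25,0,0,0,0.4,0,0,-25,0,0,0,0.4,0,0,-15,0,0,0,0.4,0,0,-9,0,0,0,0.4,0,0,0,0,0,0,0.4])

```text
t: 16.48
ee_pos: [468.6, 199.4, 86.2]
eef_rot: [[-0.249, -0.968, -0.0], [-0.968, 0.249, -0.0], [0.0, 0.0, -1.0]]
ft_force: [0.2, -0.4, -0.3]
gripper_width: 0.4
```

Request:
jog_arm(steps=[0,0,0,0,0,0,0,0,0,0,0,0,0,0,0,0,0,0,0,0,0,0,0,0,0,0,0,0], force=40)

```text
t: 16.98
ee_pos: [469.1, 199.8, 87.1]
eef_rot: [[-0.249, -0.969, 0.001], [-0.969, 0.249, 0.001], [-0.001, -0.001, -1.0]]
ft_force: [-0.2, 0.3, 5.4]
gripper_width: 0.111
```

```bash
python3 - <<'E'
from h import *
s=imaging.snapshot("side");print(sensors.state()["ee_pos"])
crop(s,240,150,340,290,5,"s12.png")
E
```

```text
[469.08764528 199.762491    87.07748906]
```

View pics/s12.png

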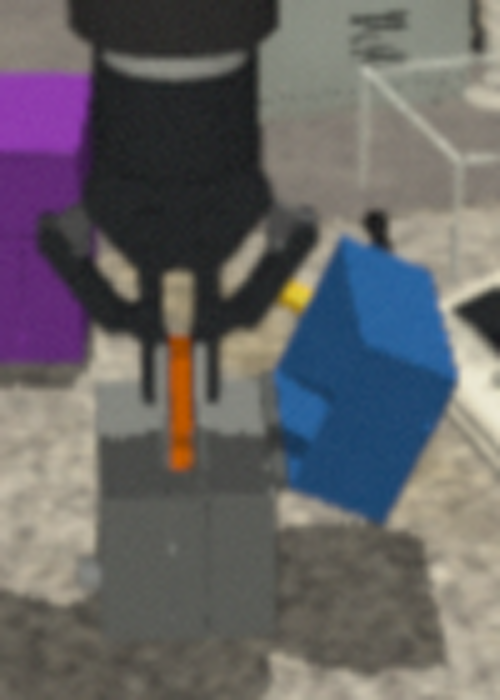

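Request:
jog_arm(steps=[0,0,6,0,0,0,0,0,0,12,0,0,0,0,0,0,12,0,0,0,0,0,0,15,0,0,0,0,0,0,15,0,0,0,0,0,0,15,0,0,0,0,0,0,20,0,0,0,0,0,0,25,0,0,0,0,0,0,20,0,0,0,0,0,0,0,0,0,0,0])

```text
t: 18.27
ee_pos: [469.3, 199.9, 228.3]
eef_rot: [[-0.249, -0.968, 0.003], [-0.968, 0.249, 0.002], [-0.003, -0.002, -1.0]]
ft_force: [-0.1, 0.4, -0.9]
gripper_width: 0.109
```

```bash
python3 - <<'E'
from h import *
s=imaging.snapshot("side");print(sensors.state()["ee_pos"])
crop(s,220,90,360,290,4,"s13.png")
E
```

```text
[468.59782098 199.54406922 226.97854507]
```

View pics/s13.png

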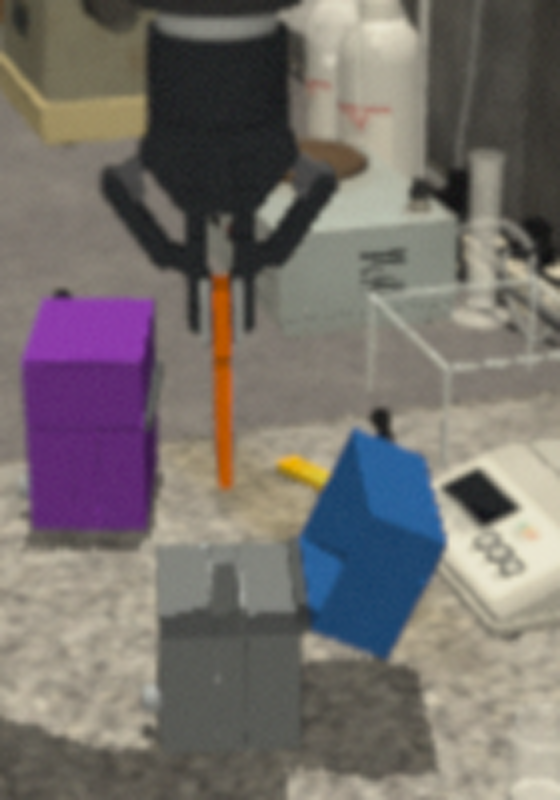

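Request:
jog_arm(steps=[-0.5,-20,0,0,0,0.04,0,-0.5,-35,0,0,0,0.04,0,-0.5,-40,0,0,0,0.04,0,-1,-45,0,0,0,0.04,0,-1,-45,0,0,0,0.04,0,-1,-45,0,0,0,0.04,0,-1,-45,0,0,0,0.04,0,-1,-45,0,0,0,0.04,0,-0.5,-40,0,0,0,0.04,0,-0.5,-35,0,0,0,0.04,0,-0.5,-20,0,0,0,0.04,0,0,-8,0,0,0,0.006,0])

```text
t: 19.82
ee_pos: [459.8, -224.5, 225.2]
eef_rot: [[0.191, -0.982, -0.002], [-0.982, -0.191, 0.0], [-0.001, 0.002, -1.0]]
ft_force: [0.5, 0.2, -0.5]
gripper_width: 0.111
```

Request:
jog_arm(steps=[0,0,0,0,0,0,0,0,0,0,0,0,0,0,0,0,0,0,0,0,0])

```text
t: 20.2
ee_pos: [460.6, -223.0, 226.4]
eef_rot: [[0.193, -0.981, 0.0], [-0.981, -0.193, 0.0], [-0.0, -0.0, -1.0]]
ft_force: [-0.1, 1.0, -1.5]
gripper_width: 0.109
```

```bash
python3 - <<'E'
from h import *
t=imaging.snapshot("top");s=imaging.snapshot("side");print(sensors.state())
cv2.imwrite("pics/t14.png",t["color"][:,:,::-1]);cv2.imwrite("pics/s14.png",s["color"][:,:,::-1])
crop(t,400,195,500,295,6,"t14c.png")
E
```

```text
{'t': 20.3, 'joint_positions': array([-6.69580999e-02,  9.21581105e-02, -3.49443405e-01, -2.09073922e-05,
       -1.12893319e+00,  2.61705737e-01]), 'dq': array([-2.90268296e-03,  9.64371684e-04,  8.26109067e-04, -1.66111907e-03,
        8.73806922e-04, -7.22833547e-05]), 'joint_efforts': array([-1.13931176e-02, -3.61117315e+01,  2.85140562e+01,  6.79683790e+00,
        3.73777330e-04, -8.61765118e-03]), 'ee_pos': array([ 460.689937  , -223.11679568,  226.4064388 ]), 'eef_rot': array([[ 1.93510174e-01, -9.81098234e-01,  2.62303716e-04],
       [-9.81098267e-01, -1.93510180e-01,  1.35216578e-06],
       [ 4.94318319e-05, -2.57607379e-04, -9.99999966e-01]]), 'ft_force': array([ 0.36030063, -0.34144835,  0.45355521]), 'wrist_torque': array([-0.00945243,  0.01004232,  0.00379936]), 'gripper_width': 0.11104335750273062}
```

View pics/t14.png

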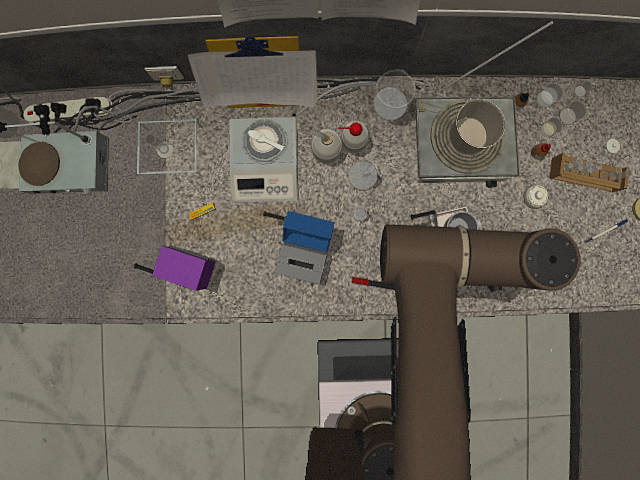

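View pics/s14.png

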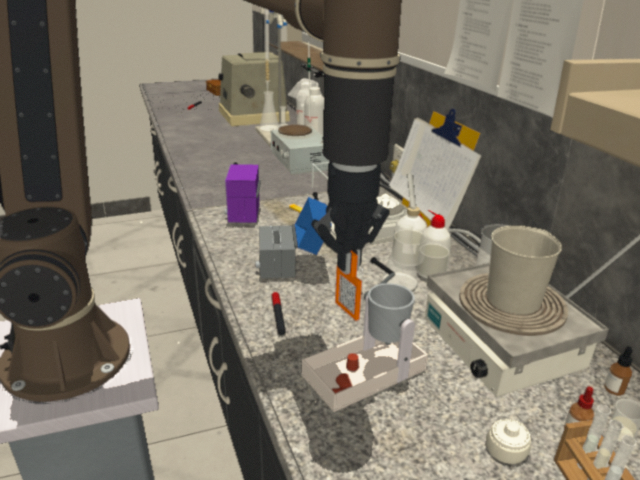

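View pics/t14c.png

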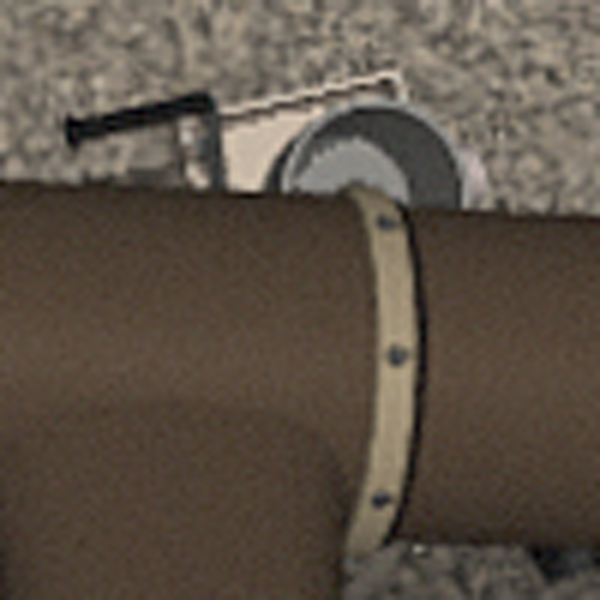

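```bash
python3 - <<'E'
from h import *
s=imaging.snapshot("side")
hsv=cv2.cvtColor(s["color"],cv2.COLOR_RGB2HSV);m=cv2.inRange(hsv,(8,200,150),(18,255,255));m[:, :325]=0;m[:,370:]=0;m[330:]=0
ys,xs=np.nonzero(m);print(xs.min(),xs.max(),ys.min(),ys.max(), xs[ys>ys.max()-2])
c,sn=np.cos(.195),np.sin(.195)
for w in(-30,30): print([proj(s,(460.7-w*sn,-223.1+w*c,z)) for z in(149.5,222)])
E
```

```text
336 360 254 319 [354 355 356 357 355 356]
[array([356.12572747, 320.68904698]), array([358.79403488, 281.69194745])]
[array([335.1449734 , 302.05933722]), array([336.85014997, 264.28450206])]
```

Plate pixels match the predicted pose, so I'm handing the job in.

```bash
python3 -c "
from cell import arm; print(arm.close_job())"
```

```text
the job is handed in; nothing more can be done
None
```

The job is done and was handed in at about 20 s of the 72 s allowed. No check failed.

- **Cup:** I turned it over by its crank to about the 2.4 rad stop. All three stoppers dropped into the white tray and were still there in a top view taken after the cup came back. I then cranked it back until it pressed on its upright stop. In the last view the crank sits where it was at the start.
- **Flap:** I swung the blue flap back until it pressed on its open stop (about 2 rad) and let go. It was still open in the final pictures.
- **Strainer plate:** I drew it up by its tab and am holding it upright above the open part of the tray. The TCP is at (461, -223, 226) mm, within about 1 mm of the measured tray middle. The plate's lower edge is about 150 mm above the bench. Its corner pixels in the side picture match that pose to within about 2 px, and the gripper reads 0.11 (about 9 mm) on the 10 mm tab.
- **Other objects:** the jar, the flask and the marker's visible end are where they were in the first pictures. In the final top view the arm hides part of the marker and most of the tray. In the side view one standing stopper and part of the rest show in the tray, with nothing outside it.
- **Forces:** the highest reading at the end of a move was about 39 N at the wrist, pushing the flap onto its stop through the grip.

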